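Put the stripped-down printer motors back into their stock trays

TASK

Four loose stepper motors from a stripped-down 3D printer stand on the bench. Put each one away in the tray that already holds a motor of the same shape and size: stand it shaft up in the middle of the tray's free half, setting it down on the tray floor rather than dropping it. Leave the cooling fan and the blue gear that lie among the motors where they are.

Things in the scene. Friction and masses are not known exactly. Their poses are not given: they have to be found in the camera images.
- motor_small_centre (a point): Loose stepper motor, the slimmest: body 28 mm square, 45 mm tall, aluminium caps, black middle, about 0.14 kg; stands on the bench, its 5 mm shaft rising 20 mm above the body. Point: body centre, 22.5 mm above its underside. z up along the shaft; a white plug socket (16 mm wide, 8 mm high, 5 mm out) is low on the +x face; the two faces along y are plain, 28 mm apart.
- motor_round_centre (a point): Loose round pancake stepper motor: body 36 mm across, 22 mm tall, aluminium caps, black middle, about 0.12 kg; stands on the bench, its 5 mm shaft rising 20 mm above the body. Point: body centre, 11 mm above its underside. z up along the shaft; at the top two flange ears along x (52 mm over both), a white plug socket (16 mm wide, 8 mm high, 5 mm out) low at +x; sides along y plain, 36 mm apart.
- motor_medium_centre (a point): Loose stepper motor, of middle size: body 42 mm square, 40 mm tall, aluminium caps, black middle, about 0.28 kg; stands on the bench, its 5 mm shaft rising 20 mm above the body. Point: body centre, 20 mm above its underside. z up along the shaft; a white plug socket (16 mm wide, 8 mm high, 5 mm out) is low on the +x face; the two faces along y are plain, 42 mm apart.
- motor_large_centre (a point): Loose stepper motor, the biggest: body 57 mm square, 56 mm tall, aluminium caps, black middle, about 0.62 kg; stands on the bench, its 8 mm shaft rising 20 mm above the body. Point: body centre, 28 mm above its underside. z up along the shaft; a white plug socket (16 mm wide, 8 mm high, 5 mm out) is low on the +x face; the two faces along y are plain, 57 mm apart.
- tray_small_place (a point): Fixed stock tray (grey steel, black mat, 150 x 104 mm, 2 mm lip 12 mm high, floor 3 mm above the bench) that already holds a fixed motor like motor_small (28 mm square, 45 mm tall). Point: on the floor, middle of the free half. x runs along the 150 mm to the motor there, its axis 70 mm away at +x; outer faces of the lips: 43 mm away at -x, 52 mm at either y. z up.
- tray_round_place (a point): Fixed stock tray (grey steel, black mat, 150 x 104 mm, 2 mm lip 12 mm high, floor 3 mm above the bench) that already holds a fixed motor like motor_round (36 mm round, 22 mm tall). Point: on the floor, middle of the free half. x runs along the 150 mm to the motor there, its axis 70 mm away at +x; outer faces of the lips: 43 mm away at -x, 52 mm at either y. z up.
- tray_medium_place (a point): Fixed stock tray (grey steel, black mat, 150 x 104 mm, 2 mm lip 12 mm high, floor 3 mm above the bench) that already holds a fixed motor like motor_medium (42 mm square, 40 mm tall). Point: on the floor, middle of the free half. x runs along the 150 mm to the motor there, its axis 70 mm away at +x; outer faces of the lips: 43 mm away at -x, 52 mm at either y. z up.
- tray_large_place (a point): Fixed stock tray (grey steel, black mat, 150 x 104 mm, 2 mm lip 12 mm high, floor 3 mm above the bench) that already holds a fixed motor like motor_large (57 mm square, 56 mm tall). Point: on the floor, middle of the free half. x runs along the 150 mm to the motor there, its axis 70 mm away at +x; outer faces of the lips: 43 mm away at -x, 52 mm at either y. z up.
- fan_centre (a point): Bystander among the motors: a small black axial cooling fan lying flat, 40 x 40 mm, 20 mm tall, no shaft. Loose, to be left where it lies. The point is its centre, 10 mm above the bench; z up.
- gear_centre (a point): Bystander among the motors: a printed blue plastic gear lying flat, 64 mm across, 12 mm thick, with a 22 mm hub to 22 mm. Loose, to be left where it lies. The point is on its axis, 11 mm above the bench; z up.
There are look-alikes about, which are no part of the job. Leave any orange or red look-alike of the part that bears motor_round_centre alone.

How it is judged:
By the outcome, as a careful person would: the job done as asked, in the order asked, and still so for the second after the job is handed in, with the robot touching nothing.
It also fails if it takes over 99 s, if anything falls off the work surface, if the arm or the gripper's body presses on something with over 40 N, if the wrist force passes 120 N, or if a joint passes its speed limit or range.

ROBOT

A 7-joint arm with a two-finger parallel gripper is mounted at the origin on the work surface. World frame = base frame: x ahead of the robot, y to its left, z up, the work surface at z = 0. Lengths are in m, angles in degrees, forces in N, time in s.
With the tool pointing down it reaches from about 0.425 to 1.025 m from the base axis. Payload 3.6 kg.
Tool frame: the origin (TCP) lies between the finger pads; the fingertips stand 8 mm ahead of it and the grasp point (between the pads) lies 11 mm behind it; z points along the fingers, x is the direction in which the jaws open and shut, and the axes are right-handed (so a half turn about z gives the same grasp; the last joint's range is limited). The gripper opens to 85 mm and grips with 20 to 120 N. Pads are 22 mm wide; open, the fingers measure 114 mm over their backs; the gripper's body (76 mm by 85 mm) begins 54 mm behind the grasp point. The pads swing forward as they close: fully open they stand 13 mm farther back than shut.
Start: joints at [-78.467, 33.873, 2.773, 92.16, -1.908, 54.013, -1.931], TCP at [0.211, 0.694, 0.239] pointing down, gripper open.
Joint ranges: [-153.93, 153.93], [-27.13, 128.08], [-72.61, 78.16], [10.71, 143.7], [-87.88, 267.88], [4.46, 118.87], [-176.78, 176.78]. Speed limits (degrees/s): [147.25, 147.25, 180, 180, 180, 180, 180].

INTERFACE

Orientations are given as a 3x3 rotation matrix whose columns are the frame's x, y, z axes.
In Python, from cell import * gives the robot as it stands.
- The arm moves only by the tool move_arm, never from a script. Its argument "rows" is a list of rows, each a list of 3 entries, a list of its own where there are three numbers: the finger opening in cm, from 0 to 8.54, then the shift along the tool's x, y, z in cm, then the turn about the tool's z in rad. In form: [[hand, [dx, dy, dz], twist], ...]. A call has 1 to 20 rows; each row shifts and turns the commanded pose from where the row before left it, along the tool's axes as they then stand; what a row does not reach is not made up. A row lasts 1/8 s, in which the tool goes at most 62.5 mm and 10.7 degrees, less where a joint would pass 70% of its speed; a pose out of reach is approached as far as the arm can. A call is refused whole if a number of a shift passes 6.25 or a number of a turn 0.188, either way. A call with a gripper value outside its range is refused whole. The fingers move at their own pace and stop on an object; "squeeze" is the grip in N (left out, the last holds). Time passes only in rows, so rows that do not move let the fingers close. It gives the time, the measured TCP pose, the force and the opening at its end, in the units of the state.
- read_state(): the state, without advancing time (a new reading comes with each control period).
- snapshot(name): name is "scene" or "top"; returns the picture (420x560x3 uint8, red, green, blue); there is no depth.
- get_calibration(name): a dict with "fx", "fy", "cx", "cy" (pixels), "R" (3x3) and "t" (3): a world point X has camera coordinates R X + t. Camera axes: x right, y down, z forward; pixel columns grow to the right and rows downward; lengths in m; the calibration is good to about 2 mm. A picture is of the moment at which its call begins. get_calibration takes no time and is no camera call.
- finish_job(): hands the job in, once; it reports no verdict.
The state is a dict: "t": time; "qpos": joint angles; "qvel": joint speeds; "effort": joint torques, N m; "ee_pos": TCP position; "ee_rot": TCP orientation; "wrist_force": force on the tool from outside, world axes, zero at the start; "torque": the same for the moment, N m; "gripper_width": opening from 0.0 (shut) to 1.0 (fully open).
Only numpy, scipy, OpenCV 4.12 (cv2) and the standard library are available. Lean on these libraries where they do the work, as an engineer would, in place of code of your own. Each camera call takes 0.05 s, during which the arm holds its last target. There are 200 camera calls.

## Working session

There is one attempt and no reset: what is moved stays moved. The work goes in short steps, Python scripts to look and compute and a tool call to move; the robot and the scene stay as the last step left them, time stands still between calls to the robot, and variables do not carry over. Pictures are saved under pics/ and viewed, about 12 in all and at most 16, crops included, and the job is handed in when it is done.

Besides the shell and the picture viewer there is one more tool, called after ">>>" as name(argument=value, ...), one argument or row to a line, values as JSON. move_arm: Moves the arm, as the interface text tells. Its arguments: {"type":"object","properties":{"rows":{"type":"array","items":{"type":"array"}},"squeeze":{"type":"number"}},"required":["rows"]}

```bash
ls; mkdir -p pics; python3 - <<'E'
from cell import *
import cv2,numpy as np
np.set_printoptions(precision=4,suppress=True)
for n in("scene","top"):
    im=snapshot(n); cv2.imwrite(f"pics/{n}0.png",cv2.cvtColor(im,cv2.COLOR_RGB2BGR)); c=get_calibration(n);print(n,c, -np.array(c["R"]).T@np.array(c["t"]))
print(read_state())
E
```

```text
pics
scene {'fx': 545.9245984458171, 'fy': 545.9245984458171, 'cx': 280.48352865120125, 'cy': 202.31490685086467, 'R': array([[ 0.7514,  0.6597, -0.016 ],
       [ 0.507 , -0.5926, -0.626 ],
       [-0.4224,  0.4623, -0.7797]]), 't': array([-0.3409, -0.1811,  1.2704])} [ 0.8845 -0.4697  0.8717]
top {'fx': 523.2539901368103, 'fy': 523.2539901368103, 'cx': 285.17780528449566, 'cy': 203.2589955270376, 'R': array([[ 0.0218, -0.9997,  0.0093],
       [-0.9985, -0.0222, -0.051 ],
       [ 0.0512, -0.0081, -0.9987]]), 't': array([-0.019 ,  0.4217,  0.9619])} [ 0.3722 -0.0017  0.9823]
{'t': 0.1, 'qpos': array([-78.468 ,  33.9188,   2.7678,  92.2293,  -1.908 ,  54.0129,
        -1.932 ]), 'qvel': array([-0.0008, -0.1996,  0.0316, -0.0871,  0.0299, -0.07  ,  0.0079]), 'effort': array([  0.004 , -55.0002,   1.5526, -19.8826,   0.0096,   0.0038,
        -0.    ]), 'ee_pos': array([0.2104, 0.693 , 0.2383]), 'ee_rot': array([[ 0.2905,  0.9569, -0.0005],
       [ 0.9569, -0.2905, -0.0019],
       [-0.002 ,  0.0001, -1.    ]]), 'wrist_force': array([ 0.3385, -0.4678,  0.5457]), 'torque': array([ 0.0087, -0.0104,  0.0647]), 'gripper_width': 0.9980860931947578}
```

View pics/scene0.png

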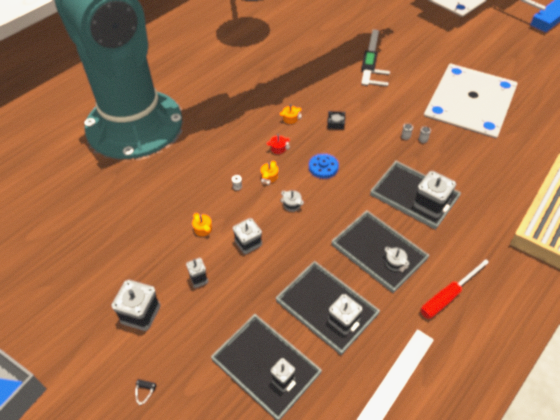

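View pics/top0.png

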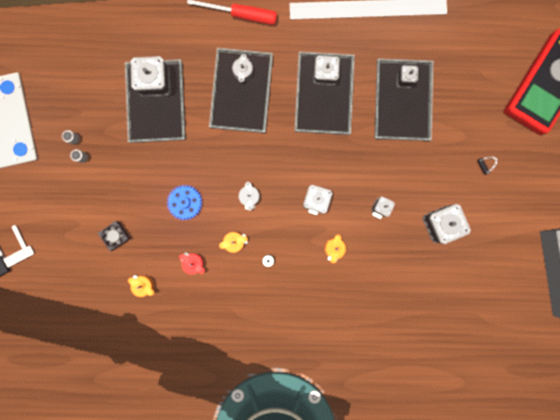

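The scene image shows the four loose grey motors. In the top view the round one is at (249,195), medium at (318,199), small at (384,207) and large at (449,223). The trays are at large (155,100), round (241,90), medium (324,92) and small (405,100). The things that could be mistaken for them are the orange or red round look-alikes at (141,286), (192,264), (233,242) and (336,248), the fan at (115,236), the gear at (184,202) and a small white part at (268,261). I choose the grey ones and check them in one crop.

```bash
python3 - <<'E'
import cv2,numpy as np
im=cv2.imread("pics/top0.png")
a=cv2.resize(im[172:252,225:485],None,fx=3,fy=3,interpolation=cv2.INTER_CUBIC)
b=cv2.resize(im[42:145,115:445],None,fx=780/330,fy=780/330,interpolation=cv2.INTER_CUBIC)
a=cv2.copyMakeBorder(a,0,0,0,0,0)
cv2.imwrite("pics/crop0.png",np.vstack([a,b]))
print(a.shape,b.shape)
E
```

```text
(240, 780, 3) (243, 780, 3)
```

View pics/crop0.png

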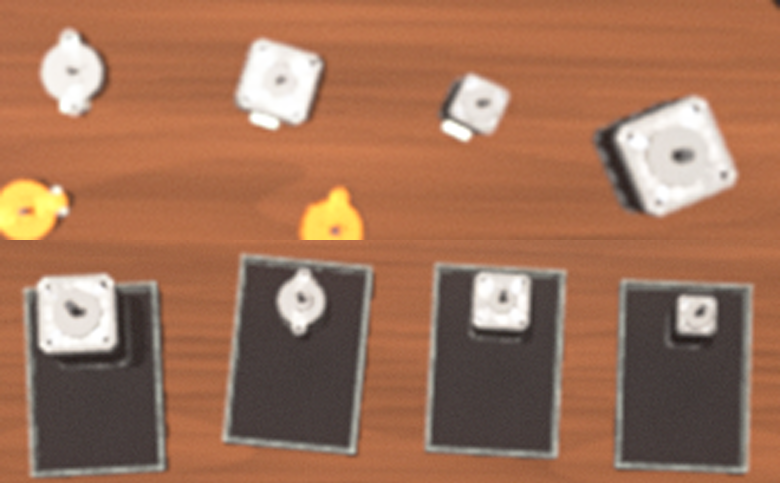

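The crop confirms the four grey motors. The medium and small sockets face down-left, and the round motor's ears run up and down with its plug at the bottom. The fixed motors match the trays: large, round, medium, small from left to right. Next I measure.

```bash
cat > h.py <<'E'
import cv2,numpy as np
from cell import *
np.set_printoptions(precision=4,suppress=True)
C={n:get_calibration(n) for n in("scene","top")}
def cast(n,p,z):
    c=C[n];R=np.array(c["R"]);o=-R.T@np.array(c["t"]);p=np.atleast_2d(p).astype(float)
    d=np.c_[(p[:,0]-c["cx"])/c["fx"],(p[:,1]-c["cy"])/c["fy"],np.ones(len(p))]@R
    return (o+d*((z-o[2])/d[:,2])[:,None])[:,:2]
def proj(n,X):
    c=C[n];q=np.atleast_2d(X)@np.array(c["R"]).T+np.array(c["t"])
    return q[:,:2]/q[:,2:]*[c["fx"],c["fy"]]+[c["cx"],c["cy"]]
def comp(mask,p,r=6):
    n,l,s,ce=cv2.connectedComponentsWithStats(mask.astype(np.uint8))
    w=l[p[1]-r:p[1]+r+1,p[0]-r:p[0]+r+1].ravel();w=w[w>0]
    return l==np.bincount(w).argmax()
def hsv(n,im): return cv2.cvtColor(cv2.resize(im,None,fx=4,fy=4,interpolation=cv2.INTER_CUBIC),cv2.COLOR_BGR2HSV).astype(int)
def rect(n,m,z):  # m is a 4x mask -> rectangle on plane z
    c=max(cv2.findContours(m.astype(np.uint8),0,1)[0],key=cv2.contourArea)[:,0]
    P=cast(n,(c+.5)/4-.5,z)*1000
    return cv2.minAreaRect(P.astype(np.float32)),P
E
cat > m.py <<'E'
from h import *
M={"round":((249,195),(292,201),.022,36),"medium":((318,199),(247,234),.040,42),"small":((384,207),(197,268),.045,28),"large":((451,223),(135,300),.056,57)}
T={"large":(155,115),"round":(239,105),"medium":(324,110),"small":(405,110)}
out=[]
for n in("top","scene"):
    im=cv2.imread(f"pics/{n}0.png");H=hsv(n,im)
    w=(H[...,1]<60)&(H[...,2]>150)
    for k,v in M.items():
        p=v[0] if n=="top" else v[1]
        m=comp(w,(p[0]*4,p[1]*4),12).astype(np.uint8)
        # fill shaft hole, open away sockets/ears
        cs=cv2.findContours(m,0,1)[0];cv2.drawContours(m,cs,-1,1,-1)
        s=int(v[3]*.5*4*.53*.9)|1
        m2=cv2.morphologyEx(m,cv2.MORPH_OPEN,cv2.getStructuringElement(cv2.MORPH_ELLIPSE,(s,s)))
        r,P=rect(n,m2,v[2]);print(n,k,np.round(r[0],1),np.round(r[1],1),round(r[2],1), "mean",P.mean(0))
        if n=="top":
            r0,P0=rect(n,m,v[2]);print("    unopened",np.round(r0[0],1),np.round(r0[1],1),round(r0[2],1))
    if n=="top":
        d=(H[...,2]<110)&(H[...,1]<110)
        for k,p in T.items():
            m=comp(d,(p[0]*4,p[1]*4),12).astype(np.uint8)
            m=cv2.morphologyEx(m,cv2.MORPH_OPEN,np.ones((9,9)))
            r,P=rect(n,m,.003);print("tray",k,np.round(r[0],1),np.round(r[1],1),round(r[2],1));print(cv2.boxPoints(r))
E
python3 m.py
```

```text
top round [432.4  57.4] [40.  39.3] 46.5 mean [432.3384  57.7349]
    unopened [432.5  57.7] [39.8 44.1] 55.0
top medium [426.9 -66.6] [44.8 50.6] 73.7 mean [428.862  -67.2171]
    unopened [426.8 -66.7] [45. 51.] 74.3
top small [ 414.7 -185.5] [29.7 38.8] 66.5 mean [ 416.3657 -185.3781]
    unopened [ 414.7 -185.2] [30.5 39. ] 67.4
top large [ 390.4 -302.2] [58.2 58.3] 23.8 mean [ 390.4652 -302.2268]
    unopened [ 390.4 -302.2] [58.6 58.7] 24.0
tray large [611.6 241.7] [143.5  97.7] 4.2
[[536.4734 285.109 ]
 [543.6857 187.715 ]
 [686.7808 198.3116]
 [679.5685 295.7056]]
tray round [636.1  79.8] [ 97.3 143.9] 85.9
[[560.903   36.3918]
 [704.4167  26.2259]
 [711.2897 123.2524]
 [567.7759 133.4183]]
tray medium [634.4 -78.6] [ 96.6 143.5] 88.2
[[ 561.1491 -124.6047]
 [ 704.6248 -129.1282]
 [ 707.6675  -32.6205]
 [ 564.1918  -28.0969]]
tray small [ 625.5 -229.8] [ 96.9 144.3] 89.2
[[ 552.6307 -277.2178]
 [ 696.9022 -279.3298]
 [ 698.3212 -182.3942]
 [ 554.0497 -180.2823]]
scene round [433.3  57.6] [36.2 35.7] 40.5 mean [433.1723  57.8746]
scene medium [429.5 -68.1] [42.8 43.5] 74.7 mean [429.7325 -68.2708]
scene small [ 418.5 -188. ] [28.1 28.3] 64.4 mean [ 419.0406 -189.6643]
scene large [ 389.2 -303. ] [57.9 57.9] 23.5 mean [ 389.4912 -303.1625]
```

```bash
cat > m2.py <<'E'
from h import *
F={"large":((148,72),(436,187),.059,57,(611.6,241.7),4.2),"round":((242,68),(396,257),.025,36,(636.1,79.8),-4.1),"medium":((327,69),(345,310),.043,42,(634.4,-78.6),-1.8),"small":((410,74),(283,371),.048,28,(625.5,-229.8),-.8)}
D={"large":(405,180),"round":(370,240),"medium":(315,295),"small":(255,352)}
for n in("top","scene"):
    H=hsv(n,cv2.imread(f"pics/{n}0.png"));w=(H[...,1]<60)&(H[...,2]>150)
    d=(H[...,2]<110)&(H[...,1]<110)
    for k,v in F.items():
        p=v[0] if n=="top" else v[1]
        m=comp(w,(p[0]*4,p[1]*4),12).astype(np.uint8);cs=cv2.findContours(m,0,1)[0];cv2.drawContours(m,cs,-1,1,-1)
        s=int(v[3]*.6*4*.53*.9)|1
        m=cv2.morphologyEx(m,cv2.MORPH_OPEN,cv2.getStructuringElement(cv2.MORPH_ELLIPSE,(s,s)))
        r,P=rect(n,m,v[2]);a=np.radians(v[5]);u=np.array([np.cos(a),np.sin(a)]);c=np.array(v[4])
        print(n,k,"axis",np.round(r[0],1),np.round(r[1],1),round(r[2],1),"place from axis",np.array(r[0])-70*u,"from mat",c-32*u)
        if n=="scene":
            p=D[k];m=comp(d,(p[0]*4,p[1]*4),12).astype(np.uint8);m=cv2.morphologyEx(m,cv2.MORPH_OPEN,np.ones((9,9)))
            r,P=rect(n,m,.003);print("   mat",np.round(r[0],1),np.round(r[1],1),round(r[2],1))
E
python3 m2.py
```

```text
top large axis [647.2 242.5] [58.4 58.8] 4.3 place from axis [577.399  237.3728] from mat [579.6859 239.3564]
top round axis [672.1  76.3] [36.8 38. ] 46.0 place from axis [602.2676  81.2556] from mat [604.1819  82.0879]
top medium axis [671.  -79.5] [43.9 45. ] 88.4 place from axis [600.9871 -77.3124] from mat [602.4158 -77.5949]
top small axis [ 661.4 -229.4] [29.4 29.5] 88.5 place from axis [ 591.4457 -228.4414] from mat [ 593.5031 -229.3532]
scene large axis [646.8 241.9] [58.8 58.9] 4.5 place from axis [576.9782 236.7909] from mat [579.6859 239.3564]
   mat [607.  246.1] [144.1  96.8] 4.6
scene round axis [671.   76.1] [36.6 37.6] 50.1 place from axis [601.168   81.0989] from mat [604.1819  82.0879]
   mat [631.1  84. ] [ 97.  143.5] 85.8
scene medium axis [669.3 -79.8] [44.3 43.7] 88.3 place from axis [599.3774 -77.6214] from mat [602.4158 -77.5949]
   mat [629.1 -75. ] [ 97.1 143.7] 88.2
scene small axis [ 660.3 -229.7] [30. 30.] 89.2 place from axis [ 590.2668 -228.7561] from mat [ 593.5031 -229.3532]
   mat [ 620.  -226.9] [ 97.9 144. ] 89.0
```

```bash
cat > go.py <<'E'
# usage: go.py x y z yaw (mm, deg): shift in current tool axes (cm), twist (rad) still to go
import sys
from h import *
P=dict(small=(418.6,-187.7,65.5),round=(433,57.6,92),medium=(429.6,-67.8,74.2),large=(389.8,-302.6,113.7),
 tsmall=(590.9,-228.6,89),tround=(601.7,81.2,85.9),tmedium=(600.2,-77.5,88.2),tlarge=(577.2,237.1,94.4))
def go(x,y,z,yaw):
    s=read_state();R=s["ee_rot"];p=s["ee_pos"]
    d=R.T@(np.array([x,y,z])/1000-p)*100
    th=np.degrees(np.arctan2(R[1,0],R[0,0]));e=(yaw-th+90)%180-90
    print("t",s["t"],"pos",p*1000,"yaw",round(th,2),"shift cm",d,"twist",round(-np.radians(e),3),"F",s["wrist_force"],"w",round(s["gripper_width"]*8.54,2),"j7",s["qpos"][6],"tilt",R[:2,2])
if __name__=="__main__":
    for a in sys.argv[1:]:
        k,z=a.split(":")[:2]
        if k in P: go(P[k][0],P[k][1],float(z),P[k][2])
        else:
            v=[float(q) for q in k.split(",")]; go(v[0],v[1],float(z),v[2])
E
python3 go.py 450,420,92:200 round:200
```

```text
t 0.1 pos [210.4071 693.0304 238.2754] yaw 73.11 shift cm [-19.1588  30.8565   3.8693] twist -0.33 F [ 0.3385 -0.4678  0.5457] w 8.52 j7 -1.932016304686828 tilt [-0.0005 -0.0019]
t 0.1 pos [210.4071 693.0304 238.2754] yaw 73.11 shift cm [-54.33    39.7563   3.9407] twist -0.33 F [ 0.3385 -0.4678  0.5457] w 8.52 j7 -1.932016304686828 tilt [-0.0005 -0.0019]
```

>>> move_arm(
  rows=[
    [6, [-2.7, 4.4, 0.5], 0],
    [6, [-2.7, 4.4, 0.5], 0],
    [6, [-2.7, 4.4, 0.5], 0],
    [6, [-2.7, 4.4, 0.5], 0],
    [6, [-2.7, 4.4, 0.5], 0],
    [6, [-2.7, 4.4, 0.5], 0],
    [6, [-2.7, 4.4, 0.5], 0],
    [6, [-4.4, 1.1, 0], 0],
    [6, [-4.4, 1.1, 0], 0],
    [6, [-4.4, 1.1, 0], 0],
    [6, [-4.4, 1.1, 0], 0],
    [6, [-4.4, 1.1, 0], 0],
    [6, [-4.4, 1.1, 0], 0],
    [6, [-4.4, 1.1, 0], 0],
    [6, [-4.4, 1.1, 0], 0],
    [6, [0, 0, 0], -0.165],
    [6, [0, 0, 0], -0.165],
    [6, [0, 0, 0], 0],
    [6, [0, 0, 0], 0],
  ],
  squeeze=50,
)

```text
t: 2.48
ee_pos: [0.4323, 0.0611, 0.2042]
ee_rot: [[-0.033, 0.999, -0.0], [0.999, 0.033, -0.0], [-0.0, -0.0, -1.0]]
wrist_force: [0.6, 0.2, 1.0]
gripper_width: 0.704
```

```bash
python3 go.py round:60 round:9
```

```text
t 2.475 pos [432.284   61.0605 204.2061] yaw 91.89 shift cm [-0.348   0.0639 14.4206] twist -0.002 F [0.5945 0.2239 1.0314] w 6.02 j7 78.08078423062992 tilt [-0.0003 -0.    ]
t 2.475 pos [432.284   61.0605 204.2061] yaw 91.89 shift cm [-0.3479  0.0652 19.5206] twist -0.002 F [0.5945 0.2239 1.0314] w 6.02 j7 78.08078423062992 tilt [-0.0003 -0.    ]
```

>>> move_arm(
  rows=[
    [6, [-0.35, 0.06, 4], 0],
    [6, [0, 0, 5], 0],
    [6, [0, 0, 5], 0],
    [6, [0, 0, 2], 0],
    [6, [0, 0, 2], 0],
    [6, [0, 0, 1.4], 0],
    [6, [0, 0, 0], 0],
    [6, [0, 0, 0], 0],
  ],
)

```text
t: 3.48
ee_pos: [0.4336, 0.0577, 0.0106]
ee_rot: [[-0.035, 0.999, 0.001], [0.999, 0.035, 0.0], [-0.0, 0.001, -1.0]]
wrist_force: [0.8, -0.5, 0.2]
gripper_width: 0.705
```

```bash
python3 go.py round:9; python3 - <<'E'
from h import *
im=cv2.cvtColor(snapshot("scene"),cv2.COLOR_RGB2BGR)
cv2.imwrite("pics/s1.png",cv2.resize(im[100:260,200:400],None,fx=3.5,fy=3.5,interpolation=cv2.INTER_CUBIC))
E
```

```text
t 3.475 pos [433.6219  57.744   10.6058] yaw 92.0 shift cm [-0.0122 -0.0628  0.1605] twist -0.0 F [ 0.7691 -0.5204  0.1792] w 6.02 j7 74.91814151280896 tilt [0.0012 0.    ]
```

View pics/s1.png

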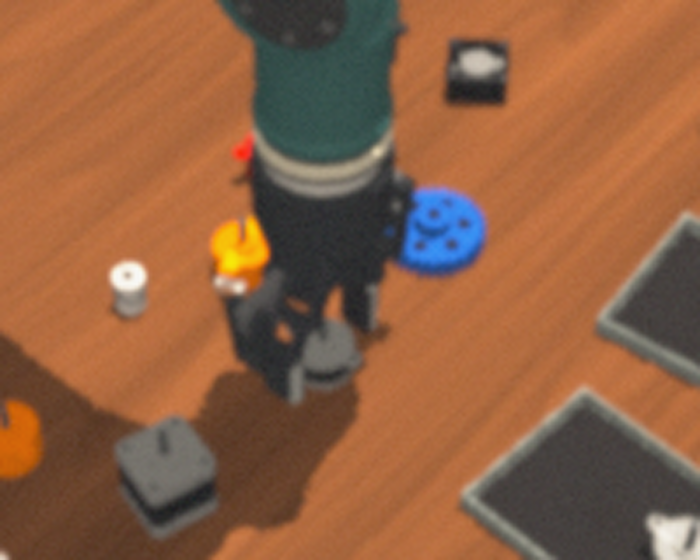

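The crop shows the fingers either side of the round motor at crop (325,350), with the neighbours clear. I'll close and lift a little.

>>> move_arm(
  rows=[
    [3, [0, -0.06, 0], 0],
    [3, [0, 0, 0], 0],
    [3, [0, 0, 0], 0],
    [3, [0, 0, 0], 0],
    [3, [0, 0, 0], 0],
    [3, [0, 0, 0], 0],
    [3, [0, 0, -1], 0],
    [3, [0, 0, -4], 0],
    [3, [0, 0, -4], 0],
    [3, [0, 0, 0], 0],
  ],
)

```text
t: 4.78
ee_pos: [0.4342, 0.0577, 0.1032]
ee_rot: [[-0.035, 0.999, 0.007], [0.999, 0.035, 0.002], [0.001, 0.007, -1.0]]
wrist_force: [-0.3, -0.4, -1.8]
gripper_width: 0.402
```

```bash
python3 go.py tround:100
```

```text
t 4.775 pos [434.2086  57.7275 103.2288] yaw 91.98 shift cm [ 1.7664 16.8178  0.4357] twist 0.106 F [-0.3252 -0.3816 -1.7729] w 3.43 j7 70.49485030782141 tilt [0.0065 0.0016]
```

>>> move_arm(
  rows=[
    [3, [0.44, 4.2, 0], 0],
    [3, [0.44, 4.2, 0], 0],
    [3, [0.44, 4.2, 0], 0],
    [3, [0.44, 4.2, 0], 0],
    [3, [0, 0, 0], 0.106],
    [3, [0, 0, 0], 0],
    [3, [0, 0, 0], 0],
    [3, [0, 0, 0], 0],
  ],
)

```text
t: 5.78
ee_pos: [0.5989, 0.0809, 0.1001]
ee_rot: [[0.07, 0.998, -0.001], [0.998, -0.07, -0.0], [-0.0, -0.001, -1.0]]
wrist_force: [0.4, -1.6, -1.0]
gripper_width: 0.404
```

```bash
python3 go.py tround:14; python3 - <<'E'
from h import *
im=cv2.cvtColor(snapshot("scene"),cv2.COLOR_RGB2BGR)
cv2.imwrite("pics/s2.png",cv2.resize(im[130:310,290:490],None,fx=3.3,fy=3.3,interpolation=cv2.INTER_CUBIC))
E
```

```text
t 5.775 pos [598.9363  80.8956 100.0712] yaw 86.0 shift cm [0.0518 0.2824 8.6068] twist 0.002 F [ 0.3688 -1.6024 -0.9677] w 3.45 j7 69.1148487267887 tilt [-0.001  -0.0002]
```

View pics/s2.png

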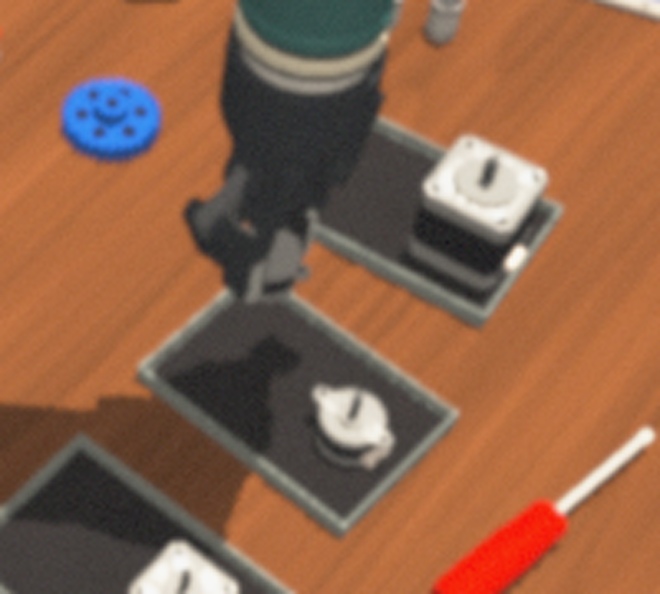

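The held motor is hidden behind the finger, but the opening of 3.45 cm and the shadow say it is held. Lowering now.

>>> move_arm(
  rows=[
    [3, [0.05, 0.28, 2], 0],
    [3, [0, 0, 3], 0],
    [3, [0, 0, 2], 0],
    [3, [0, 0, 1], 0],
    [3, [0, 0, 0.3], 0],
    [3, [0, 0, 0], 0],
    [3, [0, 0, 0], 0],
  ],
)

```text
t: 6.7
ee_pos: [0.6033, 0.0814, 0.0181]
ee_rot: [[0.071, 0.997, 0.002], [0.997, -0.071, 0.0], [0.0, 0.002, -1.0]]
wrist_force: [0.1, 0.2, -1.9]
gripper_width: 0.402
```

```bash
python3 go.py tround:13.5
```

```text
t 6.7 pos [603.3014  81.4202  18.1157] yaw 85.94 shift cm [-0.0335 -0.1589  0.4613] twist 0.001 F [ 0.0725  0.2165 -1.9121] w 3.43 j7 68.2264128567158 tilt [0.0016 0.0003]
```

>>> move_arm(
  rows=[
    [3, [-0.03, -0.15, 0.2], 0],
    [3, [0, 0, 0.1], 0],
    [3, [0, 0, 0.1], 0],
    [3, [0, 0, 0.05], 0],
    [3, [0, 0, 0], 0],
    [3, [0, 0, 0], 0],
    [3, [0, 0, 0], 0],
  ],
)

```text
t: 7.58
ee_pos: [0.601, 0.0811, 0.0144]
ee_rot: [[0.071, 0.997, -0.0], [0.997, -0.071, -0.0], [-0.0, -0.0, -1.0]]
wrist_force: [-3.2, -0.3, 11.5]
gripper_width: 0.399
```

```bash
python3 go.py tround:13.5
```

```text
t 7.575 pos [600.9697  81.0717  14.4318] yaw 85.94 shift cm [0.018  0.0719 0.0932] twist 0.001 F [-3.1562 -0.3466 11.4856] w 3.41 j7 68.15883291211954 tilt [-0.0001 -0.0003]
```

Contact shows as +11.5 N upward, so the motor is on the tray floor. Release.

>>> move_arm(
  rows=[
    [5.6, [0, 0, -0.03], 0],
    [5.6, [0, 0, 0], 0],
    [5.6, [0, 0, 0], 0],
    [5.6, [0, 0, 0], 0],
    [5.6, [0, 0, -1], 0],
    [5.6, [0, 0, -3], 0],
    [6.5, [0, 0, -5], 0],
    [6.5, [0, 0, -5], 0],
    [6.5, [0, 0, 0], 0],
  ],
)

```text
t: 8.7
ee_pos: [0.6044, 0.0817, 0.1581]
ee_rot: [[0.071, 0.997, 0.01], [0.997, -0.071, 0.002], [0.003, 0.01, -1.0]]
wrist_force: [-0.3, -0.4, -0.0]
gripper_width: 0.763
```

```bash
python3 go.py medium:150
```

```text
t 8.7 pos [604.3894  81.7137 158.1092] yaw 85.93 shift cm [-16.1556 -16.3809   0.6134] twist 0.205 F [-0.2713 -0.4045 -0.0241] w 6.52 j7 69.64737294414968 tilt [0.0097 0.0019]
```

>>> move_arm(
  rows=[
    [6.5, [-4.0, -4.1, 0], 0],
    [6.5, [-4.0, -4.1, 0], 0],
    [6.5, [-4.0, -4.1, 0], 0],
    [6.5, [-4.0, -4.1, 0], 0],
    [6.5, [0, 0, 0], 0.103],
    [6.5, [0, 0, 0], 0.102],
    [6.5, [0, 0, 0], 0],
    [6.5, [0, 0, 0], 0],
  ],
)

```text
t: 9.7
ee_pos: [0.426, -0.0667, 0.1529]
ee_rot: [[0.27, 0.963, -0.001], [0.963, -0.27, 0.0], [-0.0, -0.001, -1.0]]
wrist_force: [0.5, -0.7, -0.3]
gripper_width: 0.761
```

```bash
python3 go.py medium:15
```

```text
t 9.7 pos [425.9726 -66.6725 152.8602] yaw 74.31 shift cm [-0.0088  0.3889 13.7858] twist 0.002 F [ 0.5334 -0.7211 -0.3095] w 6.5 j7 74.58184671007217 tilt [-0.0007  0.0001]
```

>>> move_arm(
  rows=[
    [6.5, [0, 0.39, 2], 0],
    [6.5, [0, 0, 4], 0],
    [6.5, [0, 0, 4], 0],
    [6.5, [0, 0, 2], 0],
    [6.5, [0, 0, 1.7], 0],
    [6.5, [0, 0, 0], 0],
    [6.5, [0, 0, 0], 0],
    [3.5, [0, 0, 0], 0],
    [3.5, [0, 0, 0], 0],
    [3.5, [0, 0, 0], 0],
    [3.5, [0, 0, 0], 0],
    [3.5, [0, 0, 0], 0],
    [3.5, [0, 0, 0], 0],
  ],
)

```text
t: 11.32
ee_pos: [0.4305, -0.0679, 0.017]
ee_rot: [[0.272, 0.962, 0.002], [0.962, -0.272, -0.0], [0.0, 0.002, -1.0]]
wrist_force: [-0.5, 0.9, 6.1]
gripper_width: 0.482
```

```bash
python3 go.py medium:15
```

```text
t 11.325 pos [430.5084 -67.8935  17.0031] yaw 74.21 shift cm [-0.0158 -0.0903  0.2001] twist 0.0 F [-0.5221  0.92    6.1306] w 4.12 j7 72.81360630774364 tilt [ 0.0018 -0.    ]
```

>>> move_arm(
  rows=[
    [3.5, [0, 0, -1], 0],
    [3.5, [0, 0, -4], 0],
    [3.5, [0, 0, -4], 0],
    [3.5, [-0.2, 4.3, 0], 0],
    [3.5, [-0.2, 4.3, 0], 0],
    [3.5, [-0.2, 4.3, 0], 0],
    [3.5, [0, 4, 0], 0],
    [3.5, [0, 0, 0], -0.122],
    [3.5, [0, 0, 0], -0.122],
    [3.5, [0, 0, 0], 0],
    [3.5, [0, 0, 0], 0],
    [3.5, [0, 0, 0], 0],
  ],
)

```text
t: 12.82
ee_pos: [0.5907, -0.1196, 0.1062]
ee_rot: [[0.033, 0.999, -0.0], [0.999, -0.033, -0.0], [-0.0, -0.0, -1.0]]
wrist_force: [0.3, -0.4, -4.2]
gripper_width: 0.484
```

```bash
python3 go.py tmedium:22; python3 - <<'E'
from h import *
im=cv2.cvtColor(snapshot("scene"),cv2.COLOR_RGB2BGR)
cv2.imwrite("pics/s3.png",cv2.resize(im[120:360,240:490],None,fx=2.5,fy=2.5,interpolation=cv2.INTER_CUBIC))
E
```

```text
t 12.825 pos [ 590.6787 -119.6403  106.1925] yaw 88.13 shift cm [4.244  0.816  8.4185] twist -0.001 F [ 0.2758 -0.3939 -4.1755] w 4.13 j7 87.87310754316162 tilt [-0.0002 -0.0001]
```

View pics/s3.png

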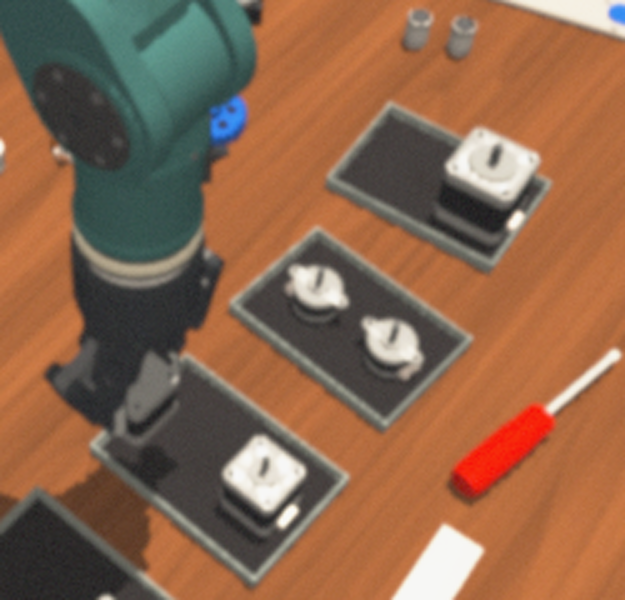

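The round motor stands upright in its tray's free half, at crop (317,288). The medium motor is held. Continuing to its tray.

>>> move_arm(
  rows=[
    [3.5, [2.2, 0.4, 0], 0],
    [3.5, [2.05, 0.45, 0], 0],
    [3.5, [0, 0, 2], 0],
    [3.5, [0, 0, 3], 0],
    [3.5, [0, 0, 2], 0],
    [3.5, [0, 0, 0.7], 0],
    [3.5, [0, 0, 0.2], 0],
    [3.5, [0, 0, 0], 0],
    [3.5, [0, 0, 0], 0],
  ],
)

```text
t: 14.0
ee_pos: [0.6014, -0.0777, 0.028]
ee_rot: [[0.032, 0.999, 0.002], [0.999, -0.032, -0.0], [-0.0, 0.002, -1.0]]
wrist_force: [-0.5, 0.6, -3.2]
gripper_width: 0.487
```

```bash
python3 go.py tmedium:20
```

```text
t 14.0 pos [601.4443 -77.6693  27.9614] yaw 88.17 shift cm [ 0.013  -0.1262  0.7959] twist -0.001 F [-0.5266  0.5749 -3.2422] w 4.16 j7 82.97368507524722 tilt [ 0.0016 -0.0001]
```

>>> move_arm(
  rows=[
    [3.5, [0, -0.05, 0.3], 0],
    [3.5, [0, 0, 0.2], 0],
    [3.5, [0, 0, 0.1], 0],
    [3.5, [0, 0, 0.1], 0],
    [3.5, [0, 0, 0], 0],
    [3.5, [0, 0, 0], 0],
    [3.5, [0, 0, 0], 0],
  ],
)

```text
t: 14.88
ee_pos: [0.6004, -0.0775, 0.0201]
ee_rot: [[0.032, 0.999, 0.0], [0.999, -0.032, 0.0], [0.0, 0.0, -1.0]]
wrist_force: [-0.8, -0.3, -2.3]
gripper_width: 0.486
```

```bash
python3 go.py tmedium:20
```

```text
t 14.875 pos [600.3525 -77.4556  20.1279] yaw 88.18 shift cm [-0.0049 -0.0151  0.0128] twist -0.0 F [-0.8143 -0.2829 -2.3167] w 4.15 j7 82.87566394741947 tilt [0.0002 0.    ]
```

>>> move_arm(
  rows=[
    [3.5, [0, 0.05, 0.1], 0],
    [3.5, [0, 0, 0.05], 0],
    [3.5, [0, 0, 0], 0],
    [3.5, [0, 0, 0], 0],
  ],
)

```text
t: 15.38
ee_pos: [0.6004, -0.0775, 0.0201]
ee_rot: [[0.032, 0.999, -0.001], [0.999, -0.032, -0.0], [-0.0, -0.001, -1.0]]
wrist_force: [-3.7, 0.2, 9.5]
gripper_width: 0.486
```

The force is now +9.5 N, so it is seated. Release.

>>> move_arm(
  rows=[
    [6.2, [0, 0, -0.03], 0],
    [6.2, [0, 0, 0], 0],
    [6.2, [0, 0, 0], 0],
    [6.2, [0, 0, 0], 0],
    [6.2, [0, 0, -1], 0],
    [6.2, [0, 0, -3], 0],
    [5.2, [0, 0, -5], 0],
    [5.2, [0, 0, -5], 0],
    [5.2, [0, 0, 0], 0],
    [5.2, [0, 0, 0], 0],
  ],
)

```text
t: 16.62
ee_pos: [0.6003, -0.0776, 0.1591]
ee_rot: [[0.032, 0.999, -0.0], [0.999, -0.032, -0.0], [-0.0, -0.0, -1.0]]
wrist_force: [-0.4, -0.4, -1.1]
gripper_width: 0.611
```

```bash
python3 go.py small:150
```

```text
t 16.625 pos [600.3096 -77.5509 159.1223] yaw 88.18 shift cm [-11.5871 -17.8114   0.9153] twist 0.396 F [-0.3873 -0.3705 -1.0686] w 5.22 j7 84.9678212591629 tilt [-0.0001 -0.0001]
```

>>> move_arm(
  rows=[
    [5.2, [-2.9, -4.45, 0], 0],
    [5.2, [-2.9, -4.45, 0], 0],
    [5.2, [-2.9, -4.45, 0], 0],
    [5.2, [-2.9, -4.45, 0], 0],
    [5.2, [0, 0, 0], 0.132],
    [5.2, [0, 0, 0], 0.132],
    [5.2, [0, 0, 0], 0.132],
    [5.2, [0, 0, 0], 0],
    [5.2, [0, 0, 0], 0],
    [5.2, [0, 0, 0], 0],
  ],
)

```text
t: 17.88
ee_pos: [0.4189, -0.1877, 0.1586]
ee_rot: [[0.414, 0.91, -0.001], [0.91, -0.414, 0.0], [0.0, -0.001, -1.0]]
wrist_force: [0.2, -0.5, -0.5]
gripper_width: 0.61
```

```bash
python3 go.py small:18
```

```text
t 17.875 pos [ 418.9418 -187.6711  158.5867] yaw 65.55 shift cm [-0.0173 -0.0183 14.0587] twist 0.001 F [ 0.2489 -0.4774 -0.4745] w 5.21 j7 82.11363683118509 tilt [-0.0007  0.0004]
```

>>> move_arm(
  rows=[
    [5.2, [0, 0, 4], 0],
    [5.2, [0, 0, 4], 0],
    [5.2, [0, 0, 4], 0],
    [5.2, [0, 0, 2], 0],
    [5.2, [0, 0, 0], 0],
    [5.2, [0, 0, 0], 0],
    [5.2, [0, 0, 0], 0],
    [2.2, [0, 0, 0], 0],
    [2.2, [0, 0, 0], 0],
    [2.2, [0, 0, 0], 0],
    [2.2, [0, 0, 0], 0],
    [2.2, [0, 0, 0], 0],
    [2.2, [0, 0, 0], 0],
  ],
)

```text
t: 19.5
ee_pos: [0.4196, -0.188, 0.0198]
ee_rot: [[0.415, 0.91, 0.001], [0.91, -0.415, -0.001], [0.0, 0.001, -1.0]]
wrist_force: [-1.2, 0.9, 5.9]
gripper_width: 0.319
```

```bash
python3 go.py small:18 tsmall:105
```

```text
t 19.5 pos [ 419.614  -187.9694   19.7545] yaw 65.49 shift cm [-0.0176 -0.1037  0.1753] twist -0.0 F [-1.2469  0.9276  5.8541] w 2.73 j7 80.71604194797669 tilt [ 0.0014 -0.0005]
t 19.5 pos [ 419.614  -187.9694   19.7545] yaw 65.49 shift cm [ 3.4105 17.2833 -8.4983] twist -0.41 F [-1.2469  0.9276  5.8541] w 2.73 j7 80.71604194797669 tilt [ 0.0014 -0.0005]
```

>>> move_arm(
  rows=[
    [2.2, [0, 0, -1], 0],
    [2.2, [0, 0, -4], 0],
    [2.2, [0, 0, -4], 0],
    [2.2, [0.85, 4.35, 0], 0],
    [2.2, [0.85, 4.35, 0], 0],
    [2.2, [0.85, 4.35, 0], 0],
    [2.2, [0.85, 4.35, 0], 0],
    [2.2, [0, 0, 0], -0.137],
    [2.2, [0, 0, 0], -0.137],
    [2.2, [0, 0, 0], -0.136],
    [2.2, [0, 0, 0], 0],
    [2.2, [0, 0, 0], 0],
    [2.2, [0, 0, 0], 0],
  ],
)

```text
t: 21.12
ee_pos: [0.5915, -0.229, 0.109]
ee_rot: [[0.019, 1.0, -0.0], [1.0, -0.019, -0.0], [-0.0, -0.0, -1.0]]
wrist_force: [0.7, 0.4, -1.7]
gripper_width: 0.324
```

```bash
python3 go.py tsmall:22.8
```

```text
t 21.125 pos [ 591.4901 -228.9743  109.0155] yaw 88.93 shift cm [ 0.0378 -0.0584  8.6215] twist -0.001 F [ 0.6836  0.3803 -1.6672] w 2.76 j7 97.92218822991609 tilt [-0.0002 -0.0002]
```

>>> move_arm(
  rows=[
    [2.2, [0.03, 0.04, 2], 0],
    [2.2, [0, 0, 3], 0],
    [2.2, [0, 0, 2], 0],
    [2.2, [0, 0, 0.8], 0],
    [2.2, [0, 0, 0.3], 0],
    [2.2, [0, 0, 0.2], 0],
    [2.2, [0, 0, 0.1], 0],
    [2.2, [0, 0, 0], 0],
    [2.2, [0, 0, 0], 0],
    [2.2, [0, 0, 0], 0],
  ],
)

```text
t: 22.38
ee_pos: [0.5921, -0.2288, 0.0251]
ee_rot: [[0.018, 1.0, 0.0], [1.0, -0.018, -0.0], [-0.0, 0.0, -1.0]]
wrist_force: [0.1, 0.1, -2.3]
gripper_width: 0.322
```

```bash
python3 go.py tsmall:22.8
```

```text
t 22.375 pos [ 592.1319 -228.7873   25.1197] yaw 88.98 shift cm [ 0.0166 -0.1236  0.2319] twist -0.0 F [ 0.1459  0.0716 -2.3201] w 2.75 j7 96.53624812092355 tilt [ 0.0003 -0.0001]
```

>>> move_arm(
  rows=[
    [2.2, [0, 0, 0.1], 0],
    [2.2, [0, 0, 0.1], 0],
    [2.2, [0, 0, 0.1], 0],
    [2.2, [0, 0, 0.05], 0],
    [2.2, [0, 0, 0], 0],
    [2.2, [0, 0, 0], 0],
    [2.2, [0, 0, 0], 0],
  ],
)

```text
t: 23.25
ee_pos: [0.592, -0.2287, 0.0228]
ee_rot: [[0.018, 1.0, -0.0], [1.0, -0.018, -0.0], [-0.0, -0.0, -1.0]]
wrist_force: [-2.2, 0.5, 9.8]
gripper_width: 0.322
```

The small motor is seated at +9.8 N. Release, then on to the large one.

>>> move_arm(
  rows=[
    [4.8, [0, 0, -0.03], 0],
    [4.8, [0, 0, 0], 0],
    [4.8, [0, 0, 0], 0],
    [4.8, [0, 0, 0], 0],
    [4.8, [0, 0, -1], 0],
    [4.8, [0, 0, -3], 0],
    [8.0, [0, 0, -5], 0],
    [8.0, [0, 0, -5], 0],
    [8.0, [0, 0, -2], 0],
    [8.0, [0, 0, 0], 0],
  ],
)

```text
t: 24.5
ee_pos: [0.5934, -0.2292, 0.1843]
ee_rot: [[0.018, 1.0, 0.005], [1.0, -0.018, -0.002], [-0.002, 0.005, -1.0]]
wrist_force: [0.0, -0.6, -0.3]
gripper_width: 0.94
```

```bash
python3 go.py large:180; cat > shot.py <<'E'
import sys
from h import *
n,o,x0,y0,x1,y1=sys.argv[1:3]+[int(v) for v in sys.argv[3:]]
im=cv2.cvtColor(snapshot(n),cv2.COLOR_RGB2BGR);cv2.imwrite(f"pics/{o}_full.png",im);f=min(780/(x1-x0),580/(y1-y0))
cv2.imwrite(f"pics/{o}.png",cv2.resize(im[y0:y1,x0:x1],None,fx=f,fy=f,interpolation=cv2.INTER_CUBIC))
E
```

```text
t 24.5 pos [ 593.3531 -229.1979  184.3379] yaw 88.98 shift cm [ -7.7017 -20.223    0.349 ] twist -0.431 F [ 0.0465 -0.6016 -0.2889] w 8.03 j7 99.11218519943893 tilt [ 0.0048 -0.0016]
```

>>> move_arm(
  rows=[
    [8.0, [-1.55, -4.05, 0], 0],
    [8.0, [-1.55, -4.05, 0], 0],
    [8.0, [-1.55, -4.05, 0], 0],
    [8.0, [-1.55, -4.05, 0], 0],
    [8.0, [-1.5, -4.0, 0], 0],
    [8.0, [0, 0, 0], -0.144],
    [8.0, [0, 0, 0], -0.144],
    [8.0, [0, 0, 0], -0.143],
    [8.0, [0, 0, 0], 0],
    [8.0, [0, 0, 0], 0],
    [8.0, [0, 0, 0], 0],
  ],
)

```text
t: 25.88
ee_pos: [0.3886, -0.302, 0.1815]
ee_rot: [[-0.401, 0.916, -0.0], [0.916, 0.401, 0.0], [0.0, -0.0, -1.0]]
wrist_force: [0.1, -0.0, -0.1]
gripper_width: 0.936
```

```bash
python3 go.py large:26
```

```text
t 25.875 pos [ 388.5793 -301.9883  181.4636] yaw 113.62 shift cm [-0.1111  0.0923 15.5463] twist -0.001 F [ 0.1255 -0.0019 -0.0535] w 7.99 j7 134.10133016274764 tilt [-0.0005  0.0002]
```

>>> move_arm(
  rows=[
    [8.0, [-0.1, 0.06, 4], 0],
    [8.0, [0, 0, 4], 0],
    [8.0, [0, 0, 3], 0],
    [8.0, [0, 0, 2], 0],
    [8.0, [0, 0, 1.5], 0],
    [8.0, [0, 0, 1], 0],
    [8.0, [0, 0, 0], 0],
    [8.0, [0, 0, 0], 0],
    [5, [0, 0, 0], 0],
    [5, [0, 0, 0], 0],
    [5, [0, 0, 0], 0],
    [5, [0, 0, 0], 0],
    [5, [0, 0, 0], 0],
    [5, [0, 0, 0], 0],
  ],
  squeeze=80,
)

```text
t: 27.62
ee_pos: [0.3899, -0.303, 0.0277]
ee_rot: [[-0.401, 0.916, 0.001], [0.916, 0.401, -0.001], [-0.001, 0.001, -1.0]]
wrist_force: [-0.7, -0.2, 6.0]
gripper_width: 0.654
```

```bash
python3 go.py large:26
```

```text
t 27.625 pos [ 389.8897 -303.0247   27.6535] yaw 113.67 shift cm [0.0427 0.0087 0.1653] twist -0.001 F [-0.6757 -0.2216  5.9535] w 5.58 j7 126.38096611241124 tilt [ 0.0009 -0.0008]
```

>>> move_arm(
  rows=[
    [5, [0, 0, -1], 0],
    [5, [0, 0, -3], 0],
    [5, [0, 0, -4], 0],
    [5, [0, 0, -4], 0],
    [5, [0, 0, -2], 0],
    [5, [0, 0, 0], 0],
    [5, [0, 0, 0], 0],
  ],
)

```text
t: 28.5
ee_pos: [0.3884, -0.3023, 0.1659]
ee_rot: [[-0.401, 0.916, -0.002], [0.916, 0.401, 0.001], [0.002, -0.001, -1.0]]
wrist_force: [0.6, 0.5, -5.2]
gripper_width: 0.658
```

```bash
python3 go.py tlarge:160; python3 shot.py scene s4 60 200 480 420
```

```text
t 28.5 pos [ 388.3985 -302.3019  165.8818] yaw 113.66 shift cm [41.8249 38.9442  0.6111] twist 0.336 F [ 0.5619  0.4679 -5.2001] w 5.62 j7 132.5834176847878 tilt [-0.002   0.0011]
```

View pics/s4.png

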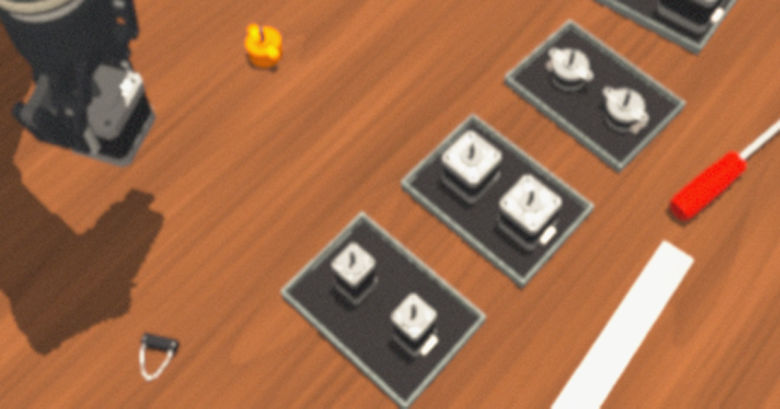

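The large motor is held at crop (120,115), and the other three stand upright in their trays. Carrying it over.

>>> move_arm(
  rows=[
    [5, [2.0, 1.9, 0], 0],
    [5, [3.5, 3.2, 0], 0],
    [5, [3.5, 3.2, 0], 0],
    [5, [3.5, 3.2, 0], 0],
    [5, [3.5, 3.2, 0], 0],
    [5, [3.5, 3.2, 0], 0],
    [5, [3.5, 3.2, 0], 0],
    [5, [3.5, 3.2, 0], 0],
    [5, [3.5, 3.2, 0], 0],
    [5, [3.5, 3.2, 0], 0],
    [5, [3.5, 3.2, 0], 0],
    [5, [3.5, 3.2, 0], 0],
    [5, [1.3, 1.8, 0], 0],
    [5, [0, 0, 0], 0.168],
    [5, [0, 0, 0], 0.168],
    [5, [0, 0, 0], 0],
    [5, [0, 0, 0], 0],
    [5, [0, 0, 0], 0],
  ],
)

```text
t: 30.8
ee_pos: [0.5778, 0.236, 0.1662]
ee_rot: [[-0.078, 0.997, -0.001], [0.997, 0.078, -0.0], [-0.0, -0.001, -1.0]]
wrist_force: [-0.5, -0.0, -5.3]
gripper_width: 0.654
```

```bash
python3 go.py tlarge:31
```

```text
t 30.8 pos [577.8016 235.9985 166.2488] yaw 94.49 shift cm [ 0.1164 -0.0404 13.5249] twist 0.002 F [-0.4806 -0.0162 -5.2825] w 5.58 j7 59.49768852536554 tilt [-0.0008 -0.0002]
```

>>> move_arm(
  rows=[
    [5, [0.1, -0.06, 3], 0],
    [5, [0, 0, 4], 0],
    [5, [0, 0, 3], 0],
    [5, [0, 0, 1.5], 0],
    [5, [0, 0, 1], 0],
    [5, [0, 0, 0.4], 0],
    [5, [0, 0, 0.2], 0],
    [5, [0, 0, 0], 0],
    [5, [0, 0, 0], 0],
    [5, [0, 0, 0], 0],
  ],
)

```text
t: 32.05
ee_pos: [0.5776, 0.2372, 0.0361]
ee_rot: [[-0.077, 0.997, 0.001], [0.997, 0.077, 0.0], [0.0, 0.001, -1.0]]
wrist_force: [-0.3, 0.2, -4.5]
gripper_width: 0.657
```

```bash
python3 go.py tlarge:30.6; python3 shot.py scene s5 340 80 500 220
```

```text
t 32.05 pos [577.597  237.2409  36.1008] yaw 94.43 shift cm [-0.0111 -0.041   0.55  ] twist 0.0 F [-0.2531  0.2269 -4.5357] w 5.61 j7 56.50262145090326 tilt [0.0007 0.0003]
```

View pics/s5.png

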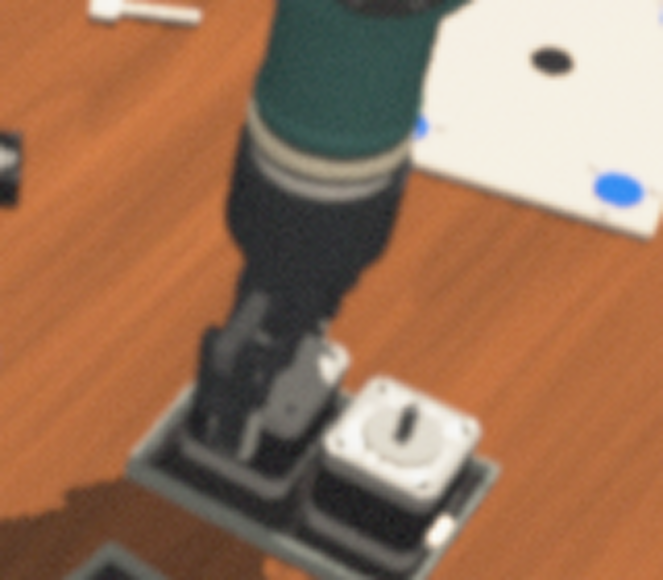

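The large motor hangs over the free half at crop (250,440), clear of the fixed one at (400,470). Lowering the last few millimetres.

>>> move_arm(
  rows=[
    [5, [0, 0, 0.2], 0],
    [5, [0, 0, 0.1], 0],
    [5, [0, 0, 0.1], 0],
    [5, [0, 0, 0.1], 0],
    [5, [0, 0, 0.05], 0],
    [5, [0, 0, 0], 0],
    [5, [0, 0, 0], 0],
    [5, [0, 0, 0], 0],
  ],
)

```text
t: 33.1
ee_pos: [0.5773, 0.2371, 0.0307]
ee_rot: [[-0.077, 0.997, 0.0], [0.997, 0.077, -0.0], [-0.0, 0.0, -1.0]]
wrist_force: [-2.5, -0.5, 5.4]
gripper_width: 0.659
```

>>> move_arm(
  rows=[
    [6.8, [0, 0, 0], 0],
    [6.8, [0, 0, 0], 0],
    [6.8, [0, 0, 0], 0],
    [6.8, [0, 0, 0], 0],
    [6.8, [0, 0, -1], 0],
    [6.8, [0, 0, -3], 0],
    [6.8, [0, 0, -5], 0],
    [6.8, [0, 0, -5], 0],
    [6.8, [4, -1, -3], 0],
    [6.8, [5, -1.5, 0], 0],
    [6.8, [5, -1.5, 0], 0],
    [6.8, [5, -1.5, 0], 0],
    [6.8, [5, -1.5, 0], 0],
    [6.8, [5, -1.5, 0], 0],
    [6.8, [5, -1.5, 0], 0],
    [6.8, [0, 0, 0], 0],
    [6.8, [0, 0, 0], 0],
  ],
)

```text
t: 35.22
ee_pos: [0.4515, 0.5678, 0.2004]
ee_rot: [[-0.078, 0.997, 0.0], [0.997, 0.078, -0.001], [-0.001, 0.0, -1.0]]
wrist_force: [-0.1, -1.2, 0.7]
gripper_width: 0.796
```

```bash
python3 shot.py scene s6 60 80 500 420; python3 shot.py top t6 90 30 480 320
cat > chk.py <<'E'
from h import *
from go import P
S={"small":(.048,28),"round":(.025,36),"medium":(.043,42),"large":(.059,57)}
for n in("scene","top"):
    H=hsv(n,cv2.imread(f"pics/{'s6' if n=='scene' else 't6'}_full.png"));w=(H[...,1]<60)&(H[...,2]>150)
    for k,(z,sz) in S.items():
        q=P["t"+k];p=proj(n,[[q[0]/1e3,q[1]/1e3,z]])[0];p4=(int(p[0]*4),int(p[1]*4))
        m=comp(w,p4,20).astype(np.uint8);cs=cv2.findContours(m,0,1)[0];cv2.drawContours(m,cs,-1,1,-1)
        s=int(sz*.6*4*.53*.9)|1;m=cv2.morphologyEx(m,cv2.MORPH_OPEN,cv2.getStructuringElement(cv2.MORPH_ELLIPSE,(s,s)))
        r,_=rect(n,m,z);print(n,k,"err mm",np.array(r[0])-q[:2],"size",np.round(r[1],1))
E
python3 chk.py
```

```text
scene small err mm [-0.7453 -0.2188] size [30.1 29.7]
scene round err mm [9.6403 0.5868] size [18.8 23.1]
scene medium err mm [-1.487  -0.0961] size [44.2 44.5]
scene large err mm [ 0.569  -1.0204] size [57.8 58.4]
top small err mm [ 0.2328 -0.0769] size [29.6 29.5]
top round err mm [ 0.1645 -0.0664] size [37.2 37.7]
top medium err mm [0.0119 0.186 ] size [44.2 44. ]
top large err mm [ 0.8615 -0.2768] size [59.7 59.6]
```

View pics/s6.png

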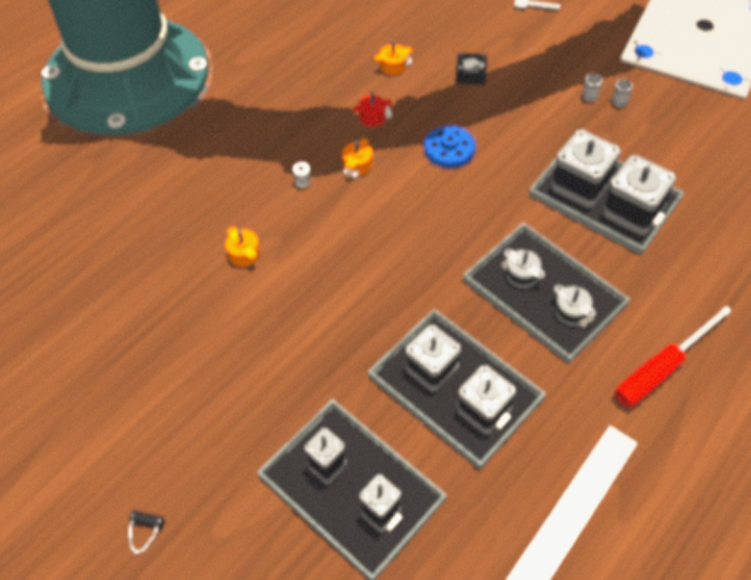

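View pics/t6.png

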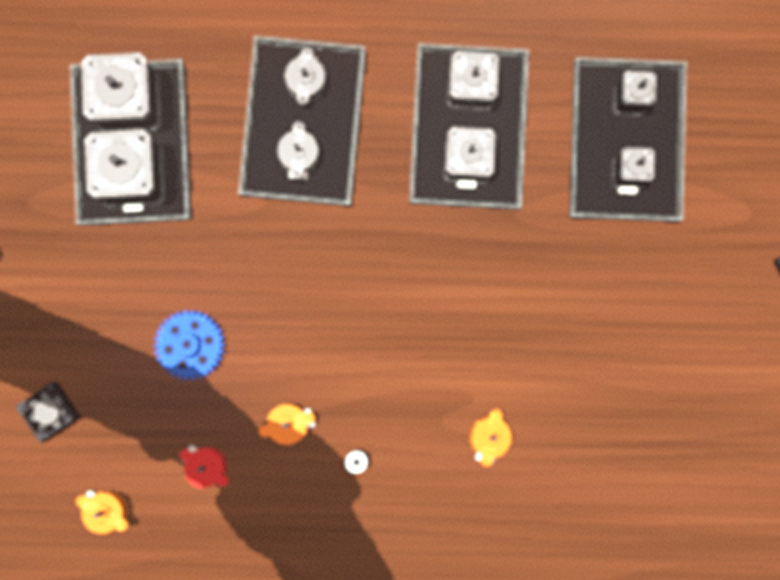

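All four motors stand upright in the right trays, within about 1.5 mm of the middle. The fan, gear and look-alikes are where they were. Handing in.

```bash
python3 -c "
from cell import *
print(finish_job())"
```

```text
the job is handed in; nothing more can be done
None
```

All four motors (round, medium, small, then large) now stand shaft up in the tray with their match. Each was lowered until the wrist force showed it on the tray floor (about 5–12 N), then released. The job was handed in at about 35 s.

- **Position:** In the last top view each motor was within 1 mm of the middle of its free half. The scene view agreed to about 1.5 mm for all but the round motor.
- **Failed check:** The scene-view check of the round motor gave 9.6 mm off. It had only found part of the cap (19 x 23 mm instead of 36 mm), so I discarded it. The top view put that motor 0.2 mm off, and both pictures show it upright and central.
- **Tray disagreement:** Tray middles measured from the black mats differed from those measured from the fixed motors by 1–3 mm in the top view and more in the scene view. I used the fixed-motor values, on which both views agreed to about 2 mm.
- **Left alone:** By eye, the fan, the gear and the orange and red look-alikes are where they were.

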